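# Make up two repair kits of carved ornaments

## Task

Make up the repair kits for two pieces of furniture from the limewood ornaments on the carving bench: for the mantel clock put the finial, the bun foot and the large rosette into the square tray, and for the wall bracket put the scroll corbel and the acanthus leaf into the long tray. Give every ornament a compartment to itself, resting fully on the tray floor the same way up as it stands now, set down without dropping it, and let go. The small rosette is not wanted: leave it where it lies.

Things in the scene. Friction and masses are not known exactly. Their poses are not given: they have to be found in the camera images.
- finial: Turned limewood urn finial standing upright, 90 mm tall, the tallest, slenderest ornament. Foot disc 42 mm across, 8 high; neck 18 across; urn 36 across with an upright cylindrical band 44 to 54 mm above the underside (grip there); knob 21 across on top. 0.06 kg. Origin: centre of the underside; z up its axis.
- bun_foot: Turned limewood bun foot (furniture foot) standing tenon up, 60 mm tall in all. Bun 54 mm across with an upright cylindrical band 16 to 28 mm above the underside; flat top at 44 mm with a round tenon on it, 23 mm across, 16 mm tall. 0.08 kg. Origin: centre of the underside; z up its axis.
- large_rosette: Large carved limewood rosette: round block 52 mm across with upright sides 24 mm high, eight petals and a round centre in relief on its face, 31 mm tall in all. Lies face up. About 0.05 kg. Origin: centre of the underside; z up.
- small_rosette: Small carved limewood rosette of the same pattern, only 34 mm across, sides 16 mm high, 20 mm tall in all. Not wanted in either kit: stays where it lies. Origin: centre of the underside; z up.
- corbel: Carved limewood scroll corbel on its flat back: 84 long (x), 38 wide (y), flat sides. Plate 42 wide, 8 thick, 50 high across the +x end; big scroll 42 across, top 48 high, axis 13 towards +x from origin; small scroll 26 across, top 33 high, axis 27 towards -x (all mm). Grip across the 38 mm, over the big scroll. 0.09 kg. Origin: centre of underside; x towards the plate, z up.
- acanthus_leaf: Carved limewood acanthus leaf lying flat: 96 mm long (x), 40 wide (y), 24 high at the mid rib. Its solid ground, x = -35 to +27 mm, has upright sides 40 mm apart, 16 mm high: grip there. Narrows to a tip at +x (48 mm from origin), round curled eye at -x. 0.05 kg. Origin: middle of the underside; x towards the tip, z up.
- square_tray: Dark wood square tray, grey felt floor, fixed to the bench: 200 x 200 mm outside, 18 high; walls and dividers 8 thick; floor 6 mm above the bench, so they stand 12 above the floor. A cross of dividers makes four compartments 88 x 88 mm, centres at x = +-48, y = +-48 mm. Origin: centre of the underside (bench level); x, y along its sides, z up.
- long_tray: Dark wood long tray, grey felt floor, fixed to the bench: 284 mm long (x), 112 wide (y) outside, 18 high; walls and divider 8 thick; floor 6 mm above the bench, so they stand 12 above the floor. One divider makes two compartments, each 130 along x by 96 along y, centres at x = +-69 mm, y = 0. Origin: centre of the underside (bench level); x along its length, z up.
Mind the look-alikes: they are no part of the job. Leave any black or red look-alike of the bun_foot alone.

How it is judged:
By the outcome, as a careful person would: the job done as asked, in the order asked, and still so for the second after the job is handed in, with the robot touching nothing.
It also fails if it takes over 128 s, if anything falls off the work surface, if the arm or the gripper's body presses on something with over 40 N, if the wrist force passes 120 N, or if a joint passes its speed limit or range.

## Robot

A 6-joint arm with a two-finger parallel gripper is mounted at the origin on the work surface. World frame = base frame: x ahead of the robot, y to its left, z up, the work surface at z = 0. Lengths are in m, angles in rad, forces in N, time in s.
With the tool pointing down it reaches from about 0.3 to 0.85 m from the base axis. Payload 5.4 kg.
Tool frame: the origin (TCP) lies midway between the tips of the shut fingers; the grasp point (between the pads) lies 19 mm behind it; z points along the fingers, y is the line along which they close (so a half turn about z gives the same grasp; the last joint's range is limited). The gripper opens to 85 mm and grips with 20 to 120 N. Pads are 22 mm wide; open, the fingers measure 114 mm over their backs; the gripper's body (76 mm by 85 mm) begins 54 mm behind the grasp point. The pads swing forward as they close: fully open they stand 13 mm farther back than shut.
Start: joints at [1.007, 0.158, 1.597, -0, 1.386, -0.21], TCP at [0.199, 0.539, 0.231] pointing down, gripper open.
Joint ranges: [-2.91, 2.91], [-0.94, 2.29], [0.18, 2.7], [-1.29, 4.43], [0.17, 2.64], [-3, 3]. Speed limits (rad/s): [2.57, 2.57, 3.14, 3.14, 3.14, 3.14].

## Interface

Orientations are given as a unit quaternion [x, y, z, w].
In Python, from bench import robot gives the robot as it stands. The module is installed in compiled form; this text tells all that it offers.
- The arm moves only by the tool jog_arm, never from a script. Its argument "targets" is a list of rows, each an object of numbers: "dx", "dy", "dz": the shift along the world's x, y, z in m; "spin": the turn about the world's z in rad; "gripper": the closure, from 0 (fully open) to 1 (shut). A call has 1 to 8 rows; each row shifts and turns the commanded pose from where the row before left it; what a row does not reach is not made up. A row lasts 1/8 s, in which the tool goes at most 62.5 mm and 10.7 degrees, less where a joint would pass 70% of its speed; a pose out of reach is approached as far as the arm can. A call with a gripper value outside its range is refused whole. The fingers move at their own pace and stop on an object; "force" is the grip in N (left out, the last holds). Time passes only in rows, so rows that do not move let the fingers close. It gives the time, the measured TCP pose, the force, the opening and the grip force at its end, in the units of the state.
- robot.read_state(): the state, without advancing time (a new reading comes with each control period).
- robot.read_camera(name): name is "scene" or "top" or "wrist"; returns a dict with "pixels" (384x512x3 uint8, red, green, blue), "K" (3x3 intrinsics, pixels), "R" (3x3) and "t" (3): a world point X has camera coordinates R X + t; the wrist camera has in their place "tool_from_camera" (4x4, takes a point from camera to tool coordinates, whose origin is the TCP and whose axes are the flange's). Camera axes: x right, y down, z forward; pixel columns grow to the right and rows downward; lengths in m; the calibration is good to about 2 mm. A picture is of the moment at which its call begins: read the wrist's pose just before it. There is no depth.
- robot.close_job(): hands the job in; it is judged then, once.
The state is a dict: "time": time; "joints": joint angles; "dq": joint speeds; "joint_efforts": joint torques, N m; "tool_pos": TCP position; "ee_rot": TCP orientation; "force": force on the tool from outside, world axes, zero at the start; "ft_torque": the same for the moment, N m; "opening": finger opening in m; "finger_force": force on a finger pad.
Only numpy, scipy, OpenCV 4.12 (cv2) and the standard library are available. Lean on these libraries where they do the work, as an engineer would, in place of code of your own. Each camera call takes 0.05 s, during which the arm holds its last target. There are 200 camera calls.

## Working session

There is one attempt and no reset: what is moved stays moved. The work goes in short steps, Python scripts to look and compute and a tool call to move; the robot and the scene stay as the last step left them, time stands still between calls to the robot, and variables do not carry over. Pictures are saved under pics/ and viewed, at most 14 in all, crops included, and the job is handed in when it is done.

Besides the shell and the picture viewer there is one more tool, called after "Emit:" by a JSON object that holds its "method" and its "body", one argument or row to a line. jog_arm: Moves the arm, as the interface text tells. Its arguments: {"type":"object","properties":{"targets":{"type":"array"},"force":{"type":"number"}},"required":["targets"]}

```bash
mkdir -p pics
cat > h.py <<'E'
import numpy as np, cv2
from bench import robot
def px(c,X):
    p=c["K"]@(c["R"]@np.array(X,float)+c["t"]); return p[:2]/p[2]
def ray(c,u,v,z):
    R=c["R"]; o=-R.T@c["t"]; d=R.T@np.linalg.inv(c["K"])@np.array([u,v,1.]); return o+d*(z-o[2])/d[2]
def save(c,n,box=None,s=1):
    im=c["pixels"][:,:,::-1]
    if box: im=im[box[1]:box[3],box[0]:box[2]]
    cv2.imwrite("pics/"+n,cv2.resize(im,None,fx=s,fy=s,interpolation=cv2.INTER_CUBIC))
E
python3 - <<'E'
from h import *
s=robot.read_state(); print(s["time"],s["tool_pos"],s["ee_rot"],s["opening"])
for n in("top","scene"):
    c=robot.read_camera(n); save(c,n+"0.png",None,1.5); np.savez(n+".npz",**{k:np.array(v) for k,v in c.items()})
    print(n,c["R"].round(3).tolist(),c["t"],c["K"].tolist())
E
```

```text
0.0 [0.19891244 0.53886298 0.23033019] [ 1.75965748e-01  9.84395846e-01 -8.66560738e-04 -3.49564517e-04] 0.08555828634794564
top [[0.126, -0.992, -0.005], [-0.971, -0.122, -0.206], [0.204, 0.031, -0.979]] [-0.056865    0.51475914  0.7130137 ] [[370.77103290412003, 0.0, 256.557480552242], [0.0, 370.77103290412003, 191.33708137039156], [0.0, 0.0, 1.0]]
scene [[-0.739, 0.673, -0.01], [0.548, 0.592, -0.591], [-0.392, -0.442, -0.807]] [ 0.38237734 -0.24484314  1.42062594] [[486.8412739163733, 0.0, 260.32365201675805], [0.0, 486.8412739163733, 198.92030824965394], [0.0, 0.0, 1.0]]
```

View pics/top0.png

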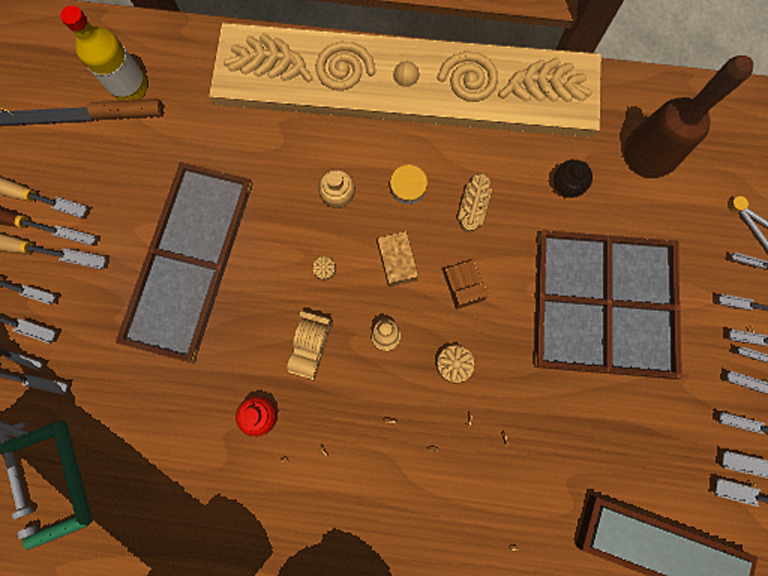

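View pics/scene0.png

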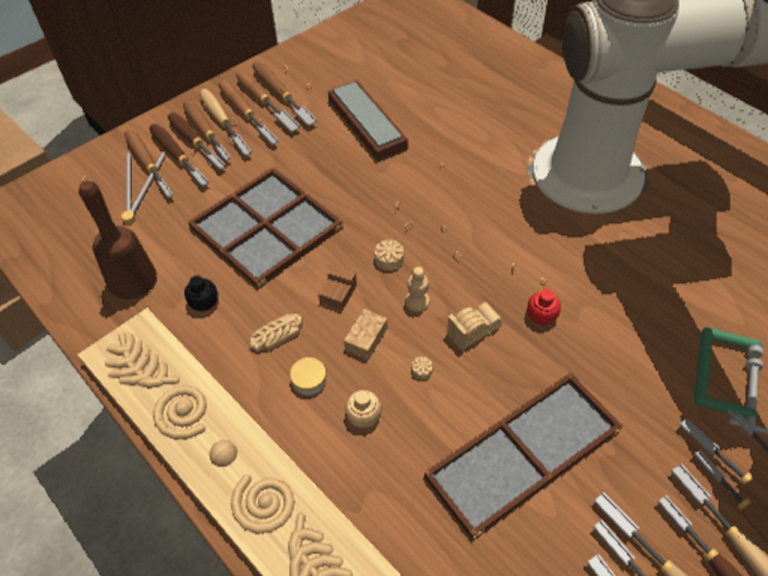

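The top view shows: bun foot ~(336,188), leaf ~(475,202), finial ~(386,332), large rosette (456,363), corbel ~(310,343), small rosette (323,267), long tray left, square tray right (1.5x pixels). The red and black bun feet are look-alikes. I'll enlarge both views.

Run:
```python
from h import *
t=dict(np.load("top.npz"));s=dict(np.load("scene.npz"))
save(t,"topA.png",(180,100,340,260),3.75-0.01)
save(s,"sceneA.png",(150,150,350,300),3.99)
```

```text
(no output)
```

View pics/topA.png

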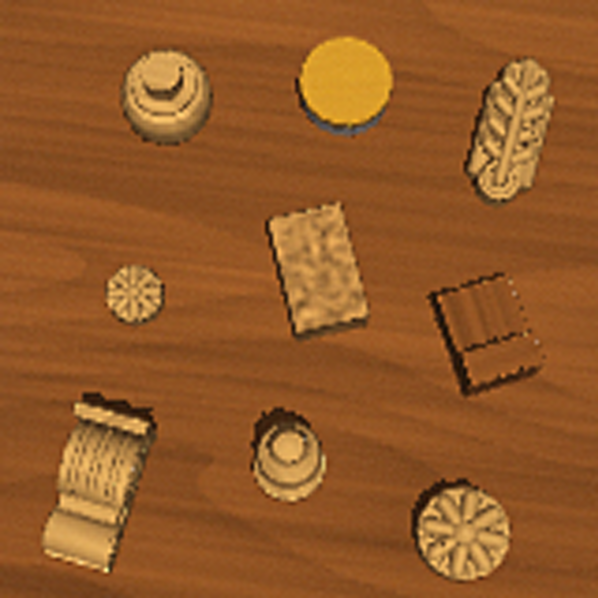

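View pics/sceneA.png

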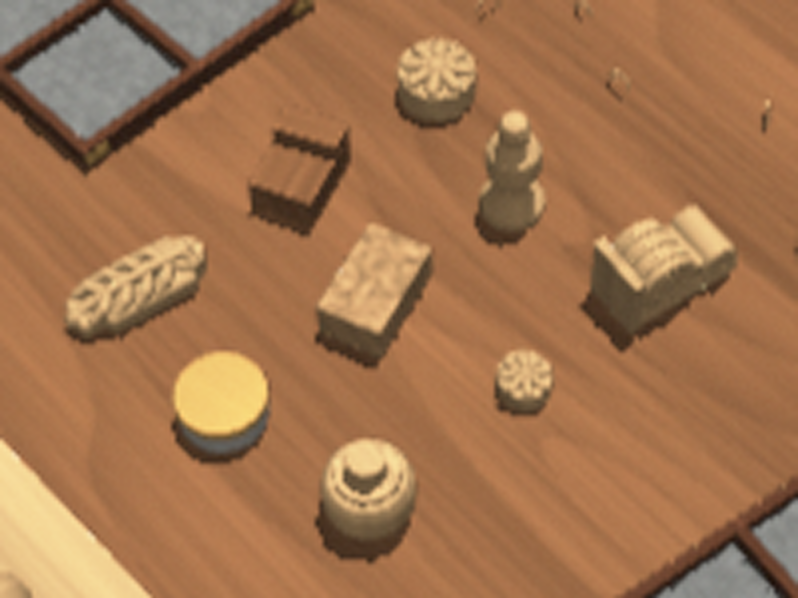

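Crops: bun tenon top (163,73), finial knob (292,443), rosette centre (464,532), corbel plate top edge (75,403)-(157,425), leaf tip (530,60) and eye (497,190). I'll compute positions.

```bash
cat >> h.py <<'E'
def tri(a,pa,b,pb):
    A=[];r=[]
    for c,p in((a,pa),(b,pb)):
        o=ray(c,*p,0);d=ray(c,*p,1)-o;d/=np.linalg.norm(d);M=np.eye(3)-np.outer(d,d);A.append(M);r.append(M@o)
    return np.linalg.lstsq(np.vstack(A),np.hstack(r),rcond=None)[0]
E
python3 - <<'E'
from h import *
t=dict(np.load("top.npz"));s=dict(np.load("scene.npz"))
T=lambda x,y:(180+x/3.7375-.35,100+y/3.7375-.35)
S=lambda x,y:(150+x/3.99-.35,150+y/3.99-.35)
for n,a,z,b in[("bun",(163,73),.06,(365,458)),("fin",(292,442),.09,(515,121)),("ros",(464,532),.03,(437,69)),("cloth-ros-small",(134,293),.02,(524,375)),("corbP1",(76,402),.05,(677,211)),("corbP2",(157,425),.05,(597,243)),
 ("smallscrL",(45,556),.018,None),("smallscrR",(110,572),.018,None),("leaftip",(530,60),.012,(75,322)),("leafeye",(497,190),.018,(193,243))]:
    print(n,ray(t,*T(*a),z).round(4), ray(s,*S(*b),z).round(4) if b else "", tri(t,T(*a),s,S(*b)).round(4) if b else "")
q=lambda L:[ (u/1.5-.17,v/1.5-.17) for u,v in L]
for n,L in (("sq",[(541,232),(678,241),(681,377),(535,366)]),("sqfull",[]),("long",[(182,165),(250,182),(192,360),(119,341)])):
    P=[ray(t,*p,.018) for p in q(L)]
    if P:
        P=np.array(P);print(n,P.round(3).tolist(),P.mean(0).round(4),[np.linalg.norm(P[i]-P[i-1]).round(3) for i in range(4)])
L=[(270,170),(341,222),(259,283),(190,225)]
P=np.array([ray(s,*p,.018) for p in q(L)]);print(P.round(3).tolist(),P.mean(0))
L=[(571,376),(619,428),(476,535),(428,477)]
P=np.array([ray(s,*p,.018) for p in q(L)]);print(P.round(3).tolist(),P.mean(0))
E
```

```text
bun [0.6639 0.0984 0.06  ] [0.665  0.1007 0.06  ] [0.6645 0.0992 0.0576]
fin [ 0.4583 -0.002   0.09  ] [0.4585 0.0024 0.09  ] [ 0.4577 -0.0007  0.0869]
ros [ 0.4286 -0.1017  0.03  ] [ 0.4322 -0.0973  0.03  ] [ 0.4288 -0.102   0.0233]
cloth-ros-small [0.5429 0.1016 0.02  ] [0.5468 0.1049 0.02  ] [0.5443 0.1025 0.0141]
corbP1 [0.4708 0.1197 0.05  ] [0.412  0.0969 0.05  ] [0.4553 0.1165 0.112 ]
corbP2 [0.4638 0.0735 0.05  ] [0.4642 0.0808 0.05  ] [0.4629 0.0762 0.0442]
smallscrL [0.3868 0.1289 0.018 ]  
smallscrR [0.3826 0.0913 0.018 ]  
leaftip [ 0.7194 -0.115   0.012 ] [ 0.7177 -0.1099  0.012 ] [ 0.7184 -0.1132  0.0105]
leafeye [ 0.6324 -0.1023  0.018 ] [ 0.6311 -0.1037  0.018 ] [ 0.6317 -0.1022  0.0202]
sq [[0.636, -0.208, 0.018], [0.647, -0.408, 0.018], [0.45, -0.415, 0.018], [0.44, -0.213, 0.018]] [ 0.5433 -0.311   0.018 ] [np.float64(0.197), np.float64(0.2), np.float64(0.198), np.float64(0.203)]
long [[0.675, 0.339, 0.018], [0.66, 0.231, 0.018], [0.388, 0.266, 0.018], [0.401, 0.374, 0.018]] [0.5308 0.3024 0.018 ] [np.float64(0.276), np.float64(0.108), np.float64(0.275), np.float64(0.109)]
[[0.458, -0.411, 0.018], [0.444, -0.214, 0.018], [0.637, -0.202, 0.018], [0.65, -0.396, 0.018]] [ 0.54712081 -0.30579847  0.018     ]
[[0.389, 0.274, 0.018], [0.406, 0.379, 0.018], [0.676, 0.346, 0.018], [0.666, 0.243, 0.018]] [0.53418905 0.31056742 0.018     ]
```

Camera estimates agree within 4 mm and all sizes match. Starting toward the finial, turning the closing line to the diagonal of the square tray.

Emit:
{"method": "jog_arm", "body": {
  "targets": [
    {"dx":0.022,"dy":-0.045,"spin":-0.032,"gripper":0},
    {"dx":0.022,"dy":-0.045,"spin":-0.032},
    {"dx":0.022,"dy":-0.045,"spin":-0.032},
    {"dx":0.022,"dy":-0.045,"spin":-0.032},
    {"dx":0.022,"dy":-0.045,"spin":-0.032},
    {"dx":0.022,"dy":-0.045,"spin":-0.032},
    {"dx":0.022,"dy":-0.045,"spin":-0.032},
    {"dx":0.022,"dy":-0.045,"spin":-0.032}
  ],
  "force": 30
}}

```text
invalid input
```

Emit:
{"method": "jog_arm", "body": {
  "targets": [
    {"dx":0.021,"dy":-0.045,"spin":-0.031},
    {"dx":0.021,"dy":-0.045,"spin":-0.031},
    {"dx":0.021,"dy":-0.045,"spin":-0.031},
    {"dx":0.02,"dy":-0.044,"spin":-0.03},
    {},
    {}
  ]
}}

```text
invalid input
```

```bash
cat >> h.py <<'E'
from scipy.spatial.transform import Rotation as Ro
def wcam():
    s=robot.read_state(); c=robot.read_camera("wrist"); T=np.eye(4)
    T[:3,:3]=Ro.from_quat(s["ee_rot"]).as_matrix();T[:3,3]=s["tool_pos"]
    M=np.linalg.inv(T@c["tool_from_camera"]); c["R"]=M[:3,:3];c["t"]=M[:3,3]
    y=T[:3,1];print("t",s["time"],"pos",np.round(s["tool_pos"],4),"closing deg",np.degrees(np.arctan2(y[1],y[0])).round(1),"J6",round(s["joints"][5],2))
    return c
E
python3 - <<'E'
from h import *
c=wcam(); save(c,"w1.png",None,1.5)
for X in [(.458,0,0),(.458,0,.09),(.43,-.0995,.03),(.44,.103,.048)]: print(X,(px(c,X)*1.5).round(0))
E
```

```text
t 0.1 pos [0.1989 0.5389 0.2304] closing deg 69.7 J6 -0.21
(0.458, 0, 0) [-23. 651.]
(0.458, 0, 0.09) [-107.  757.]
(0.43, -0.0995, 0.03) [-152.  688.]
(0.44, 0.103, 0.048) [ 21. 661.]
```

View pics/w1.png

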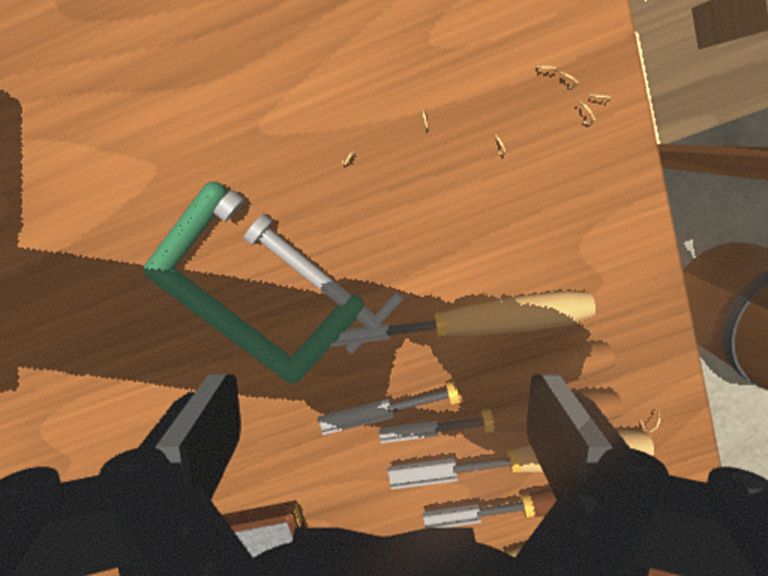

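The arm did not move; the wrist view still shows the clamp and chisels. The rows probably need all five keys.

Emit:
{"method": "jog_arm", "body": {
  "targets": [
    {"dx":0.022,"dy":-0.045,"dz":0,"spin":-0.032,"gripper":0},
    {"dx":0.022,"dy":-0.045,"dz":0,"spin":-0.032,"gripper":0},
    {"dx":0.022,"dy":-0.045,"dz":0,"spin":-0.032,"gripper":0},
    {"dx":0.022,"dy":-0.045,"dz":0,"spin":-0.032,"gripper":0},
    {"dx":0.022,"dy":-0.045,"dz":0,"spin":-0.032,"gripper":0},
    {"dx":0.022,"dy":-0.045,"dz":0,"spin":-0.032,"gripper":0},
    {"dx":0.022,"dy":-0.045,"dz":0,"spin":-0.032,"gripper":0},
    {"dx":0.022,"dy":-0.045,"dz":0,"spin":-0.032,"gripper":0}
  ],
  "force": 30
}}

```text
time: 1.15
tool_pos: [0.3755, 0.1779, 0.2312]
ee_rot: [0.301, 0.954, 0.0, 0.0]
force: [0.2, 0.6, -0.0]
opening: 0.0851
finger_force: 0.0
```

Emit:
{"method": "jog_arm", "body": {
  "targets": [
    {"dx":0.021,"dy":-0.045,"dz":0,"spin":-0.031,"gripper":0},
    {"dx":0.021,"dy":-0.045,"dz":0,"spin":-0.031,"gripper":0},
    {"dx":0.021,"dy":-0.045,"dz":0,"spin":-0.031,"gripper":0},
    {"dx":0.02,"dy":-0.044,"dz":0,"spin":-0.03,"gripper":0},
    {"dx":0,"dy":0,"dz":0,"spin":0,"gripper":0}
  ]
}}

```text
time: 1.78
tool_pos: [0.4588, -0.0021, 0.231]
ee_rot: [0.36, 0.933, -0.0, -0.0]
force: [-0.7, 0.7, 0.4]
opening: 0.085
finger_force: 0.0
```

Run:
```python
from h import *
c=wcam(); save(c,"w2.png",None,1.5); np.savez("w2.npz",**{k:np.array(v) for k,v in c.items()})
for X in [(.458,0,0),(.458,0,.09),(.43,-.0995,.03),(.44,.103,.048),(.6645,.0995,.06),(.543,.102,.02)]: print(X,(px(c,X)*1.5).round(0))
```

```text
t 1.775 pos [ 0.4588 -0.0021  0.231 ] closing deg 47.8 J6 -1.1
(0.458, 0, 0) [384. 235.]
(0.458, 0, 0.09) [384. 265.]
(0.43, -0.0995, 0.03) [258. 305.]
(0.44, 0.103, 0.048) [487. 120.]
(0.6645, 0.0995, 0.06) [687. 373.]
(0.543, 0.102, 0.02) [567. 233.]
```

View pics/w2.png

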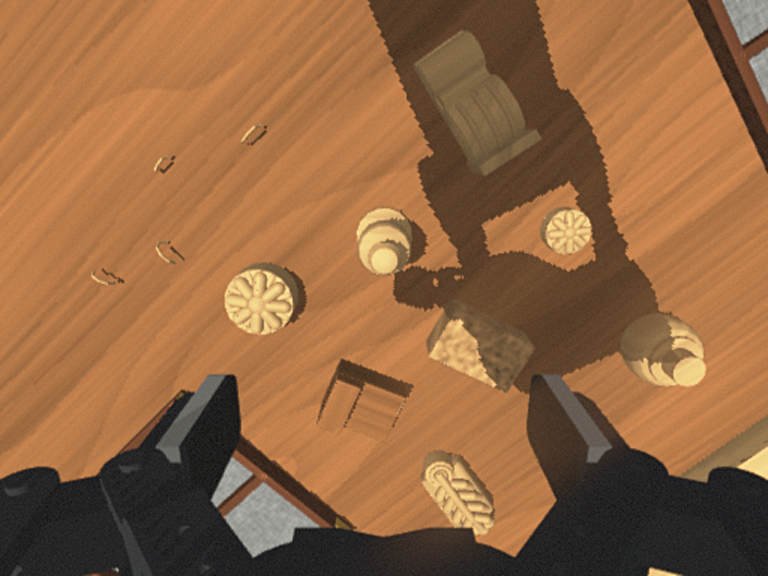

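Wrist view: finial knob (383,259), rosette (259,301), bun tenon (688,371), all within ~2 mm of prediction. Descending on the finial.

Emit:
{"method": "jog_arm", "body": {
  "targets": [
    {"dx":0,"dy":0.002,"dz":-0.029,"spin":0,"gripper":0},
    {"dx":0,"dy":0,"dz":-0.029,"spin":0,"gripper":0},
    {"dx":0,"dy":0,"dz":-0.029,"spin":0,"gripper":0},
    {"dx":0,"dy":0,"dz":-0.029,"spin":0,"gripper":0},
    {"dx":0,"dy":0,"dz":-0.029,"spin":0,"gripper":0},
    {"dx":0,"dy":0,"dz":-0.029,"spin":0,"gripper":0},
    {"dx":0,"dy":0,"dz":-0.029,"spin":0,"gripper":0},
    {"dx":0,"dy":0,"dz":0,"spin":0,"gripper":0.3}
  ]
}}

```text
time: 2.82
tool_pos: [0.4555, 0.0042, 0.0264]
ee_rot: [0.357, 0.934, -0.0, -0.003]
force: [-0.3, -0.1, -1.4]
opening: 0.0697
finger_force: 0.0
```

Emit:
{"method": "jog_arm", "body": {
  "targets": [
    {"dx":0,"dy":0,"dz":0,"spin":0,"gripper":0.5},
    {"dx":0,"dy":0,"dz":0,"spin":0,"gripper":1},
    {"dx":0,"dy":0,"dz":0,"spin":0,"gripper":1},
    {"dx":0,"dy":0,"dz":0,"spin":0,"gripper":1},
    {"dx":0,"dy":0,"dz":0,"spin":0,"gripper":1},
    {"dx":0,"dy":0,"dz":0,"spin":0,"gripper":1}
  ]
}}

```text
time: 3.58
tool_pos: [0.4595, 0.002, 0.0297]
ee_rot: [0.358, 0.934, 0.0, 0.001]
force: [-0.7, 0.2, 6.5]
opening: 0.0346
finger_force: 29.7
```

Emit:
{"method": "jog_arm", "body": {
  "targets": [
    {"dx":0,"dy":0,"dz":0.015,"spin":0,"gripper":1},
    {"dx":0,"dy":0,"dz":0.025,"spin":0,"gripper":1},
    {"dx":0,"dy":0,"dz":0.03,"spin":0,"gripper":1},
    {"dx":0,"dy":0,"dz":0.03,"spin":0,"gripper":1},
    {"dx":0,"dy":0,"dz":0,"spin":0,"gripper":1},
    {"dx":0,"dy":0,"dz":0,"spin":0,"gripper":1}
  ]
}}

```text
time: 4.32
tool_pos: [0.4576, 0.0025, 0.1277]
ee_rot: [0.358, 0.934, -0.0, -0.0]
force: [1.3, 0.3, -1.5]
opening: 0.0345
finger_force: 30.2
```

Run:
```python
from h import *
s=robot.read_state();print(s["tool_pos"],s["force"],s["ft_torque"],s["opening"])
c=wcam(); save(c,"w3.png",None,1.5)
```

```text
[0.45763486 0.00252038 0.12774656] [ 1.33122415  0.31797342 -1.54050874] [ 0.03661955  0.02602423 -0.03144826] 0.03449394356890686
t 4.325 pos [0.4576 0.0025 0.1277] closing deg 48.0 J6 -1.1
```

View pics/w3.png

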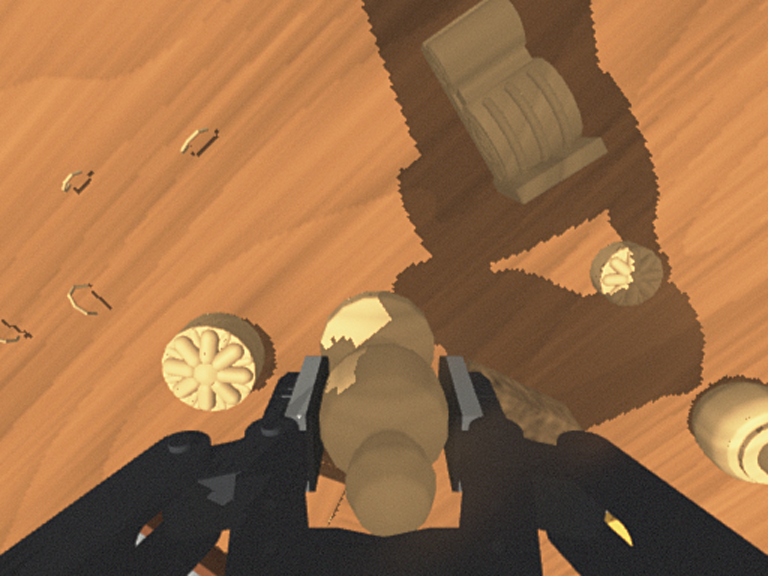

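Finial held (foot ~(378,340), knob ~(390,485)), nearly upright. Carrying to the compartment at tray (-48,-48).

Emit:
{"method": "jog_arm", "body": {
  "targets": [
    {"dx":0.002,"dy":-0.02,"dz":0,"spin":0,"gripper":1},
    {"dx":0.005,"dy":-0.04,"dz":0,"spin":0,"gripper":1},
    {"dx":0.005,"dy":-0.04,"dz":0,"spin":0,"gripper":1},
    {"dx":0.005,"dy":-0.04,"dz":0,"spin":0,"gripper":1},
    {"dx":0.005,"dy":-0.04,"dz":0,"spin":0,"gripper":1},
    {"dx":0.005,"dy":-0.04,"dz":0,"spin":0,"gripper":1},
    {"dx":0.005,"dy":-0.04,"dz":0,"spin":0,"gripper":1},
    {"dx":0.004,"dy":-0.04,"dz":0,"spin":0,"gripper":1}
  ]
}}

```text
time: 5.38
tool_pos: [0.4934, -0.2982, 0.1264]
ee_rot: [0.358, 0.934, 0.001, -0.001]
force: [0.8, 0.6, 0.1]
opening: 0.0346
finger_force: 30.2
```

Emit:
{"method": "jog_arm", "body": {
  "targets": [
    {"dx":0.004,"dy":-0.04,"dz":0,"spin":0,"gripper":1},
    {"dx":0.002,"dy":-0.021,"dz":0,"spin":0,"gripper":1},
    {"dx":0,"dy":0,"dz":0,"spin":0,"gripper":1},
    {"dx":0,"dy":0,"dz":0,"spin":0,"gripper":1}
  ]
}}

```text
time: 5.88
tool_pos: [0.4997, -0.3573, 0.127]
ee_rot: [0.358, 0.934, 0.001, -0.001]
force: [0.3, 0.7, -0.1]
opening: 0.0347
finger_force: 30.3
```

Run:
```python
from h import *
c=wcam(); save(c,"w4.png",None,1.5)
P=[(.5904,-.2576,.006),(.4946,-.2626,.006),(.5954,-.3534,.006),(.4996,-.3584,.006)]
for X in P+[(.545,-.308,.018)]: print(X,(px(c,X)*1.5).round(0))
np.savez("w4.npz",**{k:np.array(v) for k,v in c.items()})
```

```text
t 5.875 pos [ 0.4997 -0.3573  0.127 ] closing deg 48.0 J6 -1.66
(0.5904, -0.2576, 0.006) [625. 279.]
(0.4946, -0.2626, 0.006) [512. 153.]
(0.5954, -0.3534, 0.006) [494. 388.]
(0.4996, -0.3584, 0.006) [381. 279.]
(0.545, -0.308, 0.018) [508. 285.]
```

View pics/w4.png

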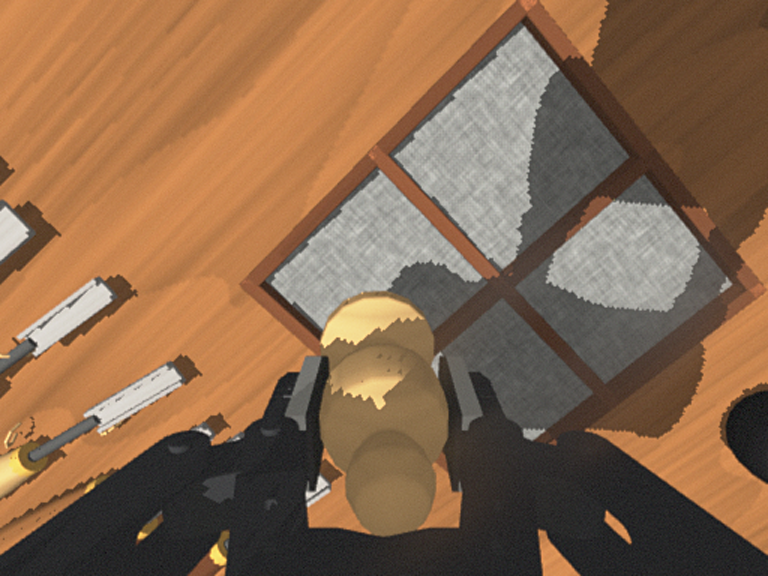

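Cross of dividers at (504,280) vs predicted (508,285): good to ~1.5 mm. Lowering.

Emit:
{"method": "jog_arm", "body": {
  "targets": [
    {"dx":0,"dy":-0.001,"dz":-0.025,"spin":0,"gripper":1},
    {"dx":0,"dy":0,"dz":-0.025,"spin":0,"gripper":1},
    {"dx":0,"dy":0,"dz":-0.02,"spin":0,"gripper":1},
    {"dx":0,"dy":0,"dz":-0.014,"spin":0,"gripper":1},
    {"dx":0,"dy":0,"dz":-0.005,"spin":0,"gripper":1},
    {"dx":0,"dy":0,"dz":-0.002,"spin":0,"gripper":1},
    {"dx":0,"dy":0,"dz":0,"spin":0,"gripper":1},
    {"dx":0,"dy":0,"dz":0,"spin":0,"gripper":1}
  ]
}}

```text
time: 6.92
tool_pos: [0.5006, -0.3601, 0.0381]
ee_rot: [0.358, 0.934, -0.0, 0.001]
force: [-0.5, 0.3, -0.2]
opening: 0.0344
finger_force: 30.2
```

Emit:
{"method": "jog_arm", "body": {
  "targets": [
    {"dx":0,"dy":0,"dz":-0.001,"spin":0,"gripper":1},
    {"dx":0,"dy":0,"dz":0,"spin":0,"gripper":1},
    {"dx":0,"dy":0,"dz":-0.001,"spin":0,"gripper":1},
    {"dx":0,"dy":0,"dz":0,"spin":0,"gripper":1}
  ]
}}

```text
time: 7.42
tool_pos: [0.5005, -0.36, 0.0359]
ee_rot: [0.358, 0.934, -0.0, 0.0]
force: [-0.1, 0.5, 3.2]
opening: 0.0344
finger_force: 30.5
```

Emit:
{"method": "jog_arm", "body": {
  "targets": [
    {"dx":0,"dy":0,"dz":-0.001,"spin":0,"gripper":1},
    {"dx":0,"dy":0,"dz":0,"spin":0,"gripper":1},
    {"dx":0,"dy":0,"dz":0,"spin":0,"gripper":1}
  ]
}}

```text
time: 7.8
tool_pos: [0.5008, -0.3603, 0.0358]
ee_rot: [0.358, 0.934, -0.0, 0.001]
force: [-2.0, 1.8, 8.0]
opening: 0.0348
finger_force: 30.6
```

Emit:
{"method": "jog_arm", "body": {
  "targets": [
    {"dx":0,"dy":0,"dz":0,"spin":0,"gripper":0.5},
    {"dx":0,"dy":0,"dz":0,"spin":0,"gripper":0.4},
    {"dx":0,"dy":0,"dz":0,"spin":0,"gripper":0.2},
    {"dx":0,"dy":0,"dz":0,"spin":0,"gripper":0.1},
    {"dx":0,"dy":0,"dz":0.025,"spin":0,"gripper":0.1},
    {"dx":0,"dy":0,"dz":0.04,"spin":0,"gripper":0.1},
    {"dx":0,"dy":0,"dz":0.045,"spin":0,"gripper":0.1},
    {"dx":0,"dy":0,"dz":0,"spin":0,"gripper":0}
  ]
}}

```text
time: 8.8
tool_pos: [0.5025, -0.3619, 0.1493]
ee_rot: [0.358, 0.934, -0.002, 0.004]
force: [-0.7, -0.2, 0.4]
opening: 0.0852
finger_force: 0.0
```

Finial placed. On to the bun foot.

Emit:
{"method": "jog_arm", "body": {
  "targets": [
    {"dx":0.014,"dy":0.039,"dz":0,"spin":0,"gripper":0},
    {"dx":0.014,"dy":0.039,"dz":0,"spin":0,"gripper":0},
    {"dx":0.014,"dy":0.039,"dz":0,"spin":0,"gripper":0},
    {"dx":0.014,"dy":0.039,"dz":0,"spin":0,"gripper":0},
    {"dx":0.014,"dy":0.039,"dz":0,"spin":0,"gripper":0},
    {"dx":0.014,"dy":0.039,"dz":0,"spin":0,"gripper":0},
    {"dx":0.014,"dy":0.039,"dz":0,"spin":0,"gripper":0},
    {"dx":0.014,"dy":0.039,"dz":0,"spin":0,"gripper":0}
  ]
}}

```text
time: 9.8
tool_pos: [0.6119, -0.0462, 0.1431]
ee_rot: [0.358, 0.934, -0.0, -0.001]
force: [0.2, 0.3, 0.3]
opening: 0.0856
finger_force: 0.0
```

Emit:
{"method": "jog_arm", "body": {
  "targets": [
    {"dx":0.014,"dy":0.039,"dz":0,"spin":0,"gripper":0},
    {"dx":0.014,"dy":0.039,"dz":0,"spin":0,"gripper":0},
    {"dx":0.014,"dy":0.039,"dz":0,"spin":0,"gripper":0},
    {"dx":0.0105,"dy":0.0305,"dz":0,"spin":0,"gripper":0},
    {"dx":0,"dy":0,"dz":0,"spin":0,"gripper":0},
    {"dx":0,"dy":0,"dz":0,"spin":0,"gripper":0}
  ]
}}

```text
time: 10.55
tool_pos: [0.6641, 0.0993, 0.1433]
ee_rot: [0.358, 0.934, -0.001, -0.001]
force: [-0.4, -0.0, 0.5]
opening: 0.0852
finger_force: 0.0
```

Run:
```python
from h import *
c=wcam(); save(c,"w5.png",None,1.5)
for X in [(.6645,.0995,.06),(.6645,.0995,.0)]: print(X,(px(c,X)*1.5).round(0))
```

```text
t 10.55 pos [0.6641 0.0993 0.1433] closing deg 48.0 J6 -0.87
(0.6645, 0.0995, 0.06) [383. 299.]
(0.6645, 0.0995, 0.0) [384. 267.]
```

View pics/w5.png

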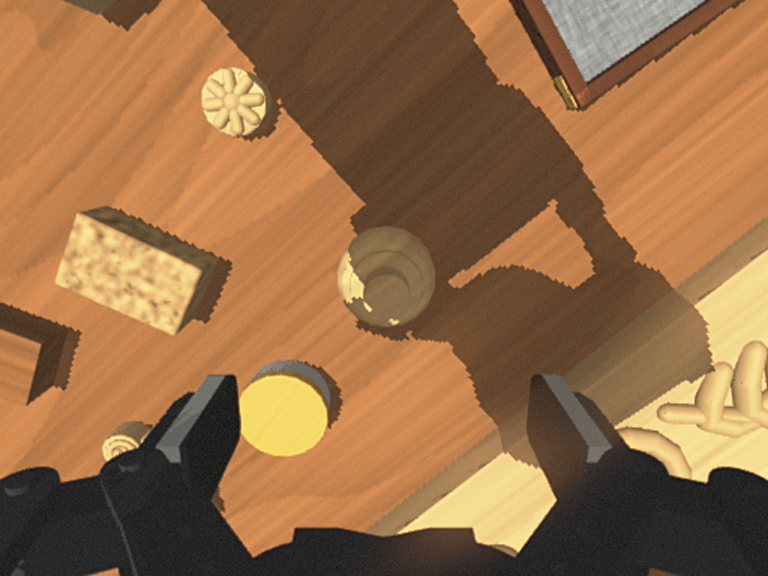

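Bun foot centred at (386,276), on target within ~2 mm. Check finger clearance to the carved board and the tin.

Run:
```python
from h import *
t=dict(np.load("top.npz"))
a=ray(t,212/1.5,100/1.5,0.0)[:2];b=ray(t,600/1.5,131/1.5,0.0)[:2];print(a,b)
n=np.array([b[1]-a[1],a[0]-b[0]]);n/=np.linalg.norm(n);print("board dist from bun",n@(np.array([.6645,.0995])-a), "leaf", n@(np.array([.671,-.107])-a))
print("tin",ray(t,180+346/3.74,100+82/3.74,.03))
```

```text
[0.79628116 0.32106748] [ 0.81849271 -0.29284425]
board dist from bun 0.13970614684984284 leaf 0.14067675714593952
tin [ 0.6832033  -0.00640518  0.03      ]
```

Emit:
{"method": "jog_arm", "body": {
  "targets": [
    {"dx":0,"dy":0,"dz":-0.03,"spin":0,"gripper":0},
    {"dx":0,"dy":0,"dz":-0.035,"spin":0,"gripper":0},
    {"dx":0,"dy":0,"dz":-0.03,"spin":0,"gripper":0},
    {"dx":0,"dy":0,"dz":-0.025,"spin":0,"gripper":0},
    {"dx":0,"dy":0,"dz":-0.015,"spin":0,"gripper":0},
    {"dx":0,"dy":0,"dz":-0.008,"spin":0,"gripper":0},
    {"dx":0,"dy":0,"dz":0,"spin":0,"gripper":0},
    {"dx":0,"dy":0,"dz":0,"spin":0,"gripper":0.2}
  ]
}}

```text
time: 11.6
tool_pos: [0.6657, 0.0998, 0.0026]
ee_rot: [0.358, 0.934, 0.0, 0.001]
force: [-0.2, -0.1, -0.1]
opening: 0.0699
finger_force: 0.0
```

Emit:
{"method": "jog_arm", "body": {
  "targets": [
    {"dx":0,"dy":0,"dz":0,"spin":0,"gripper":0.3},
    {"dx":0,"dy":0,"dz":0,"spin":0,"gripper":0.5},
    {"dx":0,"dy":0,"dz":0,"spin":0,"gripper":1},
    {"dx":0,"dy":0,"dz":0,"spin":0,"gripper":1},
    {"dx":0,"dy":0,"dz":0,"spin":0,"gripper":1}
  ]
}}

```text
time: 12.22
tool_pos: [0.6655, 0.0999, 0.0025]
ee_rot: [0.358, 0.934, 0.0, 0.001]
force: [-1.5, -1.0, 5.9]
opening: 0.0528
finger_force: 31.9
```

Emit:
{"method": "jog_arm", "body": {
  "targets": [
    {"dx":0,"dy":0,"dz":0.015,"spin":0,"gripper":1},
    {"dx":0,"dy":0,"dz":0.025,"spin":0,"gripper":1},
    {"dx":0,"dy":0,"dz":0.03,"spin":0,"gripper":1},
    {"dx":-0.004,"dy":-0.017,"dz":0.03,"spin":0,"gripper":1},
    {"dx":-0.008,"dy":-0.04,"dz":0,"spin":0,"gripper":1},
    {"dx":-0.008,"dy":-0.04,"dz":0,"spin":0,"gripper":1},
    {"dx":-0.008,"dy":-0.04,"dz":0,"spin":0,"gripper":1},
    {"dx":-0.008,"dy":-0.04,"dz":0,"spin":0,"gripper":1}
  ]
}}

```text
time: 13.22
tool_pos: [0.6283, -0.0783, 0.1018]
ee_rot: [0.358, 0.934, 0.0, 0.0]
force: [0.8, 0.0, -1.2]
opening: 0.0529
finger_force: 31.9
```

Emit:
{"method": "jog_arm", "body": {
  "targets": [
    {"dx":-0.008,"dy":-0.04,"dz":0,"spin":0,"gripper":1},
    {"dx":-0.008,"dy":-0.04,"dz":0,"spin":0,"gripper":1},
    {"dx":-0.008,"dy":-0.04,"dz":0,"spin":0,"gripper":1},
    {"dx":-0.008,"dy":-0.04,"dz":0,"spin":0,"gripper":1},
    {"dx":-0.006,"dy":-0.02,"dz":0,"spin":0,"gripper":1},
    {"dx":0,"dy":0,"dz":0,"spin":0,"gripper":1},
    {"dx":0,"dy":0,"dz":0,"spin":0,"gripper":1}
  ]
}}

```text
time: 14.1
tool_pos: [0.5909, -0.2557, 0.1012]
ee_rot: [0.358, 0.934, 0.0, -0.0]
force: [-0.2, -0.0, -1.2]
opening: 0.0531
finger_force: 31.9
```

Emit:
{"method": "jog_arm", "body": {
  "targets": [
    {"dx":0,"dy":-0.001,"dz":-0.025,"spin":0,"gripper":1},
    {"dx":0,"dy":-0.001,"dz":-0.025,"spin":0,"gripper":1},
    {"dx":0,"dy":0,"dz":-0.02,"spin":0,"gripper":1},
    {"dx":0,"dy":0,"dz":-0.014,"spin":0,"gripper":1},
    {"dx":0,"dy":0,"dz":-0.006,"spin":0,"gripper":1},
    {"dx":0,"dy":0,"dz":-0.002,"spin":0,"gripper":1},
    {"dx":0,"dy":0,"dz":-0.001,"spin":0,"gripper":1},
    {"dx":0,"dy":0,"dz":0,"spin":0,"gripper":1}
  ]
}}

```text
time: 15.1
tool_pos: [0.5911, -0.2594, 0.0089]
ee_rot: [0.358, 0.934, -0.0, 0.001]
force: [-0.0, 0.6, -1.3]
opening: 0.0526
finger_force: 31.9
```

Emit:
{"method": "jog_arm", "body": {
  "targets": [
    {"dx":0,"dy":0,"dz":-0.001,"spin":0,"gripper":1},
    {"dx":0,"dy":0,"dz":0,"spin":0,"gripper":1},
    {"dx":0,"dy":0,"dz":0,"spin":0,"gripper":1}
  ]
}}

```text
time: 15.48
tool_pos: [0.5912, -0.2595, 0.0085]
ee_rot: [0.358, 0.934, -0.0, 0.001]
force: [-2.0, 1.2, 5.9]
opening: 0.0528
finger_force: 32.4
```

Contact. Release only partway (walls), then rise.

Emit:
{"method": "jog_arm", "body": {
  "targets": [
    {"dx":0,"dy":0,"dz":0,"spin":0,"gripper":0.3},
    {"dx":0,"dy":0,"dz":0,"spin":0,"gripper":0.26},
    {"dx":0,"dy":0,"dz":0,"spin":0,"gripper":0.26},
    {"dx":0,"dy":0,"dz":0,"spin":0,"gripper":0.26}
  ]
}}

```text
time: 15.98
tool_pos: [0.5907, -0.2591, 0.0072]
ee_rot: [0.358, 0.934, 0.0, -0.0]
force: [0.2, -1.2, 0.9]
opening: 0.0635
finger_force: 0.0
```

Emit:
{"method": "jog_arm", "body": {
  "targets": [
    {"dx":0,"dy":0,"dz":0.02,"spin":0,"gripper":0.26},
    {"dx":0,"dy":0,"dz":0.04,"spin":0,"gripper":0.26},
    {"dx":0,"dy":0,"dz":0.043,"spin":0,"gripper":0},
    {"dx":-0.03,"dy":0.03,"dz":0.01,"spin":0,"gripper":0},
    {"dx":-0.04,"dy":0.04,"dz":0,"spin":0,"gripper":0},
    {"dx":-0.04,"dy":0.04,"dz":0,"spin":0,"gripper":0},
    {"dx":-0.035,"dy":0.035,"dz":0,"spin":0,"gripper":0},
    {"dx":-0.0155,"dy":0.015,"dz":0,"spin":0,"gripper":0}
  ]
}}

```text
time: 16.98
tool_pos: [0.4288, -0.0975, 0.1212]
ee_rot: [0.358, 0.934, 0.0, 0.0]
force: [-0.6, -1.2, 0.5]
opening: 0.0857
finger_force: 0.0
```

Emit:
{"method": "jog_arm", "body": {
  "targets": [
    {"dx":0,"dy":0,"dz":-0.03,"spin":0,"gripper":0},
    {"dx":0,"dy":0,"dz":-0.035,"spin":0,"gripper":0},
    {"dx":0,"dy":0,"dz":-0.03,"spin":0,"gripper":0},
    {"dx":0,"dy":0,"dz":-0.018,"spin":0,"gripper":0},
    {"dx":0,"dy":0,"dz":-0.008,"spin":0,"gripper":0},
    {"dx":0,"dy":0,"dz":0,"spin":0,"gripper":0},
    {"dx":0,"dy":0,"dz":0,"spin":0,"gripper":0.2}
  ]
}}

```text
time: 17.85
tool_pos: [0.4312, -0.0996, 0.0004]
ee_rot: [0.358, 0.934, -0.0, 0.001]
force: [0.5, -0.2, -0.2]
opening: 0.0699
finger_force: 0.0
```

Emit:
{"method": "jog_arm", "body": {
  "targets": [
    {"dx":0,"dy":0,"dz":0,"spin":0,"gripper":0.3},
    {"dx":0,"dy":0,"dz":0,"spin":0,"gripper":0.5},
    {"dx":0,"dy":0,"dz":0,"spin":0,"gripper":1},
    {"dx":0,"dy":0,"dz":0,"spin":0,"gripper":1},
    {"dx":0,"dy":0,"dz":0,"spin":0,"gripper":1}
  ]
}}

```text
time: 18.48
tool_pos: [0.4308, -0.0995, 0.0001]
ee_rot: [0.358, 0.934, -0.0, 0.001]
force: [-0.5, 0.3, 6.3]
opening: 0.0507
finger_force: 30.8
```

Emit:
{"method": "jog_arm", "body": {
  "targets": [
    {"dx":0,"dy":0,"dz":0.015,"spin":0,"gripper":1},
    {"dx":0,"dy":0,"dz":0.025,"spin":0,"gripper":1},
    {"dx":0.004,"dy":-0.013,"dz":0.03,"spin":0,"gripper":1},
    {"dx":0.015,"dy":-0.035,"dz":0.01,"spin":0,"gripper":1},
    {"dx":0.015,"dy":-0.04,"dz":0,"spin":0,"gripper":1},
    {"dx":0.015,"dy":-0.04,"dz":0,"spin":0,"gripper":1},
    {"dx":0.015,"dy":-0.035,"dz":0,"spin":0,"gripper":1},
    {"dx":0,"dy":0,"dz":0,"spin":0,"gripper":1}
  ]
}}

```text
time: 19.48
tool_pos: [0.4951, -0.2647, 0.0805]
ee_rot: [0.359, 0.933, -0.001, 0.001]
force: [-0.0, 0.3, -0.6]
opening: 0.051
finger_force: 31.7
```

Emit:
{"method": "jog_arm", "body": {
  "targets": [
    {"dx":0,"dy":0,"dz":0,"spin":0,"gripper":1},
    {"dx":0,"dy":0,"dz":-0.025,"spin":0,"gripper":1},
    {"dx":0,"dy":0,"dz":-0.025,"spin":0,"gripper":1},
    {"dx":0,"dy":0,"dz":-0.015,"spin":0,"gripper":1},
    {"dx":0,"dy":0,"dz":-0.006,"spin":0,"gripper":1},
    {"dx":0,"dy":0,"dz":-0.002,"spin":0,"gripper":1},
    {"dx":0,"dy":0,"dz":0,"spin":0,"gripper":1},
    {"dx":0,"dy":0,"dz":0,"spin":0,"gripper":1}
  ]
}}

```text
time: 20.48
tool_pos: [0.4947, -0.2625, 0.007]
ee_rot: [0.358, 0.934, -0.0, 0.001]
force: [0.5, -0.1, 0.1]
opening: 0.051
finger_force: 31.7
```

Emit:
{"method": "jog_arm", "body": {
  "targets": [
    {"dx":0,"dy":0,"dz":-0.001,"spin":0,"gripper":1},
    {"dx":0,"dy":0,"dz":0,"spin":0,"gripper":1},
    {"dx":0,"dy":0,"dz":0,"spin":0,"gripper":1}
  ]
}}

```text
time: 20.85
tool_pos: [0.4947, -0.2625, 0.0062]
ee_rot: [0.358, 0.934, -0.0, 0.0]
force: [-1.0, 1.8, 6.4]
opening: 0.0512
finger_force: 32.2
```

Emit:
{"method": "jog_arm", "body": {
  "targets": [
    {"dx":0,"dy":0,"dz":0,"spin":0,"gripper":0.3},
    {"dx":0,"dy":0,"dz":0,"spin":0,"gripper":0.26},
    {"dx":0,"dy":0,"dz":0,"spin":0,"gripper":0.26},
    {"dx":0,"dy":0,"dz":0.02,"spin":0,"gripper":0.26},
    {"dx":0,"dy":0,"dz":0.04,"spin":0,"gripper":0.26},
    {"dx":0,"dy":0,"dz":0.045,"spin":0,"gripper":0},
    {"dx":-0.005,"dy":0.03,"dz":0.015,"spin":0.08,"gripper":0},
    {"dx":-0.006,"dy":0.04,"dz":0,"spin":0.1,"gripper":0}
  ]
}}

```text
time: 21.85
tool_pos: [0.4848, -0.1931, 0.1291]
ee_rot: [0.272, 0.962, -0.001, 0.003]
force: [-0.2, 0.4, -0.2]
opening: 0.0853
finger_force: 0.0
```

Emit:
{"method": "jog_arm", "body": {
  "targets": [
    {"dx":-0.006,"dy":0.04,"dz":0,"spin":0.1,"gripper":0},
    {"dx":-0.006,"dy":0.04,"dz":0,"spin":0.1,"gripper":0},
    {"dx":-0.006,"dy":0.04,"dz":0,"spin":0.1,"gripper":0},
    {"dx":-0.006,"dy":0.04,"dz":0,"spin":0.105,"gripper":0},
    {"dx":-0.006,"dy":0.04,"dz":0,"spin":0,"gripper":0},
    {"dx":-0.006,"dy":0.04,"dz":0,"spin":0,"gripper":0},
    {"dx":-0.0055,"dy":0.03,"dz":0,"spin":0,"gripper":0},
    {"dx":-0.002,"dy":0.0155,"dz":0,"spin":0,"gripper":0}
  ]
}}

```text
time: 22.85
tool_pos: [0.4398, 0.0945, 0.1264]
ee_rot: [0.073, 0.997, -0.0, 0.001]
force: [-0.4, -0.4, 0.1]
opening: 0.0851
finger_force: 0.0
```

Emit:
{"method": "jog_arm", "body": {
  "targets": [
    {"dx":0,"dy":0,"dz":0,"spin":0,"gripper":0},
    {"dx":0,"dy":0,"dz":0,"spin":0,"gripper":0}
  ]
}}

```text
time: 23.1
tool_pos: [0.4402, 0.0925, 0.1256]
ee_rot: [0.074, 0.997, -0.0, 0.0]
force: [-0.5, -1.4, -0.9]
opening: 0.0857
finger_force: 0.0
```

Run:
```python
from h import *
c=wcam(); save(c,"w6.png",None,1.5); np.savez("w6.npz",**{k:np.array(v) for k,v in c.items()})
x=np.array([np.cos(-.148),np.sin(-.148)]);y=np.array([-x[1],x[0]]);o=np.array([.440,.103])-.013*x
for a,b,z in[(.042,.021,.05),(.042,-.021,.05),(-.04,.019,.02),(-.04,-.019,.02),(.013,0,.048)]: print(a,b,(px(c,[*(o+a*x+b*y),z])*1.5).round(0))
t=dict(np.load("top.npz"));print("red",ray(t,257/1.5,415/1.5,.04))
c=robot.read_camera("top");save(c,"top2.png",(330,130,480,270),4)
```

```text
t 23.1 pos [0.4402 0.0925 0.1256] closing deg 81.5 J6 -1.48
0.042 0.021 [447. 357.]
0.042 -0.021 [360. 357.]
-0.04 0.019 [441. 178.]
-0.04 -0.019 [364. 178.]
0.013 0 [404. 299.]
red [0.3254273  0.15640097 0.04      ]
```

View pics/w6.png

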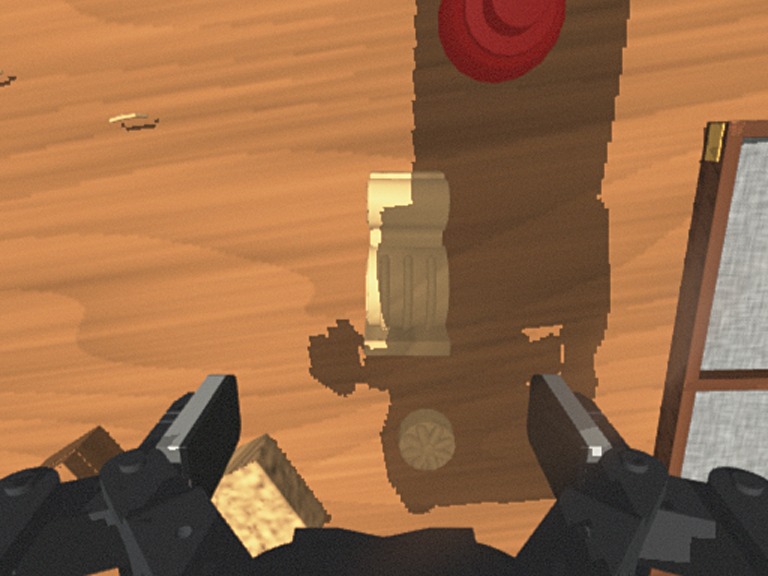

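View pics/top2.png

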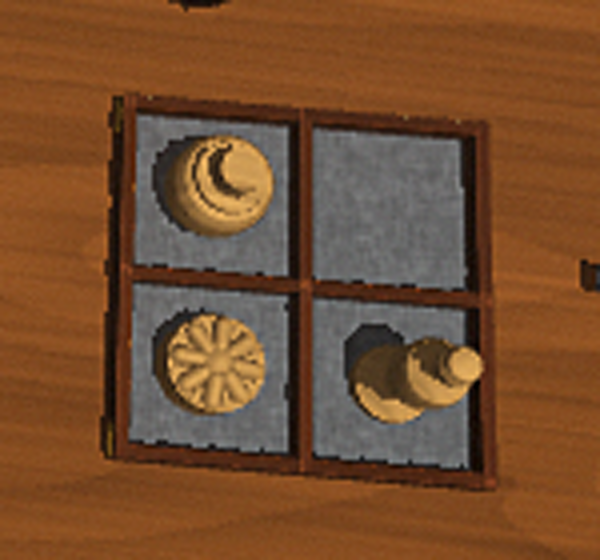

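Corbel: plate edge at (363..450,355), small end (368..449,172): 2 mm further +y than predicted, yaw fine. The square tray shows three ornaments each in its own compartment; I'll verify the finial upright by projection, and grip the corbel.

Emit:
{"method": "jog_arm", "body": {
  "targets": [
    {"dx":-0.001,"dy":0.012,"dz":0,"spin":0,"gripper":0},
    {"dx":0,"dy":0,"dz":-0.03,"spin":0,"gripper":0},
    {"dx":0,"dy":0,"dz":-0.035,"spin":0,"gripper":0},
    {"dx":0,"dy":0,"dz":-0.03,"spin":0,"gripper":0},
    {"dx":0,"dy":0,"dz":-0.018,"spin":0,"gripper":0},
    {"dx":0,"dy":0,"dz":-0.007,"spin":0,"gripper":0},
    {"dx":0,"dy":0,"dz":0,"spin":0,"gripper":0.2},
    {"dx":0,"dy":0,"dz":0,"spin":0,"gripper":0.4}
  ]
}}

```text
time: 24.2
tool_pos: [0.4396, 0.1054, 0.0062]
ee_rot: [0.074, 0.997, 0.0, 0.001]
force: [-0.3, -0.3, 0.1]
opening: 0.0526
finger_force: 0.0
```

Emit:
{"method": "jog_arm", "body": {
  "targets": [
    {"dx":0,"dy":0,"dz":0,"spin":0,"gripper":0.5},
    {"dx":0,"dy":0,"dz":0,"spin":0,"gripper":1},
    {"dx":0,"dy":0,"dz":0,"spin":0,"gripper":1},
    {"dx":0,"dy":0,"dz":0,"spin":0,"gripper":1},
    {"dx":0,"dy":0,"dz":0,"spin":0,"gripper":1}
  ],
  "force": 40
}}

```text
time: 24.82
tool_pos: [0.4396, 0.1053, 0.0061]
ee_rot: [0.074, 0.997, 0.0, 0.001]
force: [-0.5, -0.3, 5.2]
opening: 0.0372
finger_force: 41.2
```

Run:
```python
from h import *
t=dict(np.load("top.npz"))
for z in(.006,.096):
    print((px(t,(.5005,-.360,z))-[330,130])*4)
a=np.array([.5325,.306]);th=-np.radians(7);x=np.array([np.cos(th),np.sin(th)]);print("long comps",a+.069*x,a-.069*x)
```

```text
[381.58761278 378.37142726]
[464.37738847 356.1707095 ]
long comps [0.60098568 0.29759102] [0.46401432 0.31440898]
```

Emit:
{"method": "jog_arm", "body": {
  "targets": [
    {"dx":0,"dy":0,"dz":0.015,"spin":0,"gripper":1},
    {"dx":0,"dy":0,"dz":0.025,"spin":0,"gripper":1},
    {"dx":0,"dy":0.02,"dz":0.03,"spin":0.02,"gripper":1},
    {"dx":0.008,"dy":0.04,"dz":0.01,"spin":0,"gripper":1},
    {"dx":0.008,"dy":0.04,"dz":0,"spin":0,"gripper":1},
    {"dx":0.008,"dy":0.04,"dz":0,"spin":0,"gripper":1},
    {"dx":0.008,"dy":0.04,"dz":0,"spin":0,"gripper":1},
    {"dx":0.005,"dy":0.0275,"dz":0,"spin":0,"gripper":1}
  ]
}}

```text
time: 25.82
tool_pos: [0.4756, 0.3145, 0.0859]
ee_rot: [0.063, 0.998, 0.0, 0.0]
force: [0.3, -0.1, -1.2]
opening: 0.0377
finger_force: 40.6
```

Emit:
{"method": "jog_arm", "body": {
  "targets": [
    {"dx":0,"dy":0,"dz":0,"spin":0,"gripper":1},
    {"dx":0,"dy":0,"dz":0,"spin":0,"gripper":1}
  ]
}}

```text
time: 26.08
tool_pos: [0.4753, 0.3122, 0.0854]
ee_rot: [0.064, 0.998, -0.0, -0.0]
force: [0.8, -1.2, -0.5]
opening: 0.0377
finger_force: 40.7
```

Run:
```python
from h import *
print(robot.read_state()["opening"]);c=wcam(); save(c,"w7.png",None,1.5)
a=np.array([.5325,.306]);th=-np.radians(7);x=np.array([np.cos(th),np.sin(th)]);y=np.array([-x[1],x[0]])
for p,q in[(-.142,.056),(-.142,-.056),(0,.056),(0,-.056),(-.069,0)]:print(p,q,(px(c,[*(a+p*x+q*y),.018])*1.5).round(0))
```

```text
0.0377439800624228
t 26.075 pos [0.4753 0.3122 0.0854] closing deg 82.7 J6 -1.07
-0.142 0.056 [522. 110.]
-0.142 -0.056 [243. 112.]
0 0.056 [500. 421.]
0 -0.056 [269. 422.]
-0.069 0 [384. 285.]
```

View pics/w7.png

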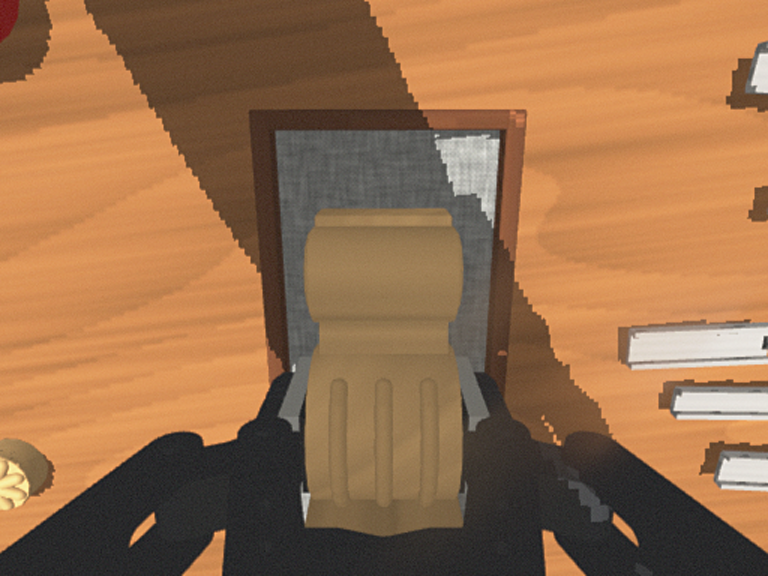

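Tray edge corners at (249,110) and (527,110), 2 mm to +y of prediction; corbel aligned. Correct and lower.

Emit:
{"method": "jog_arm", "body": {
  "targets": [
    {"dx":0,"dy":0.002,"dz":-0.025,"spin":0,"gripper":1},
    {"dx":0,"dy":0,"dz":-0.025,"spin":0,"gripper":1},
    {"dx":0,"dy":0,"dz":-0.015,"spin":0,"gripper":1},
    {"dx":0,"dy":0,"dz":-0.006,"spin":0,"gripper":1},
    {"dx":0,"dy":0,"dz":-0.002,"spin":0,"gripper":1},
    {"dx":0,"dy":0,"dz":0,"spin":0,"gripper":1},
    {"dx":0,"dy":0,"dz":0,"spin":0,"gripper":1}
  ]
}}

```text
time: 27.0
tool_pos: [0.4763, 0.3151, 0.0131]
ee_rot: [0.064, 0.998, 0.0, 0.001]
force: [-0.5, 0.5, -1.2]
opening: 0.0376
finger_force: 40.7
```

Emit:
{"method": "jog_arm", "body": {
  "targets": [
    {"dx":0,"dy":0,"dz":-0.001,"spin":0,"gripper":1},
    {"dx":0,"dy":0,"dz":0,"spin":0,"gripper":1},
    {"dx":0,"dy":0,"dz":0,"spin":0,"gripper":1}
  ]
}}

```text
time: 27.38
tool_pos: [0.4763, 0.3152, 0.0122]
ee_rot: [0.064, 0.998, 0.0, 0.001]
force: [-1.5, -1.2, 5.5]
opening: 0.0375
finger_force: 41.2
```

Emit:
{"method": "jog_arm", "body": {
  "targets": [
    {"dx":0,"dy":0,"dz":0,"spin":0,"gripper":0.48},
    {"dx":0,"dy":0,"dz":0,"spin":0,"gripper":0.42},
    {"dx":0,"dy":0,"dz":0,"spin":0,"gripper":0.42},
    {"dx":0,"dy":0,"dz":0.02,"spin":0,"gripper":0.42},
    {"dx":0,"dy":0,"dz":0.045,"spin":0,"gripper":0.42},
    {"dx":0,"dy":0,"dz":0.055,"spin":0,"gripper":0.2},
    {"dx":0.016,"dy":-0.035,"dz":0,"spin":0.02,"gripper":0},
    {"dx":0.018,"dy":-0.04,"dz":0,"spin":0,"gripper":0}
  ]
}}

```text
time: 28.38
tool_pos: [0.5109, 0.2398, 0.1341]
ee_rot: [0.053, 0.999, 0.001, 0.002]
force: [0.1, -0.6, -1.0]
opening: 0.0853
finger_force: 0.0
```

Emit:
{"method": "jog_arm", "body": {
  "targets": [
    {"dx":0.018,"dy":-0.04,"dz":0,"spin":0,"gripper":0},
    {"dx":0.018,"dy":-0.04,"dz":0,"spin":0,"gripper":0},
    {"dx":0.018,"dy":-0.04,"dz":0,"spin":0,"gripper":0},
    {"dx":0.018,"dy":-0.04,"dz":0,"spin":0,"gripper":0},
    {"dx":0.018,"dy":-0.04,"dz":0,"spin":0,"gripper":0},
    {"dx":0.018,"dy":-0.04,"dz":0,"spin":0,"gripper":0},
    {"dx":0.018,"dy":-0.04,"dz":0,"spin":0,"gripper":0},
    {"dx":0.018,"dy":-0.04,"dz":0,"spin":0,"gripper":0}
  ]
}}

```text
time: 29.38
tool_pos: [0.6546, -0.0816, 0.1331]
ee_rot: [0.054, 0.999, -0.0, 0.001]
force: [0.0, 0.7, 0.6]
opening: 0.0853
finger_force: 0.0
```

Emit:
{"method": "jog_arm", "body": {
  "targets": [
    {"dx":0.0125,"dy":-0.0265,"dz":0,"spin":0,"gripper":0},
    {"dx":0,"dy":0,"dz":0,"spin":0,"gripper":0},
    {"dx":0,"dy":0,"dz":0,"spin":0,"gripper":0}
  ]
}}

```text
time: 29.75
tool_pos: [0.6661, -0.106, 0.1321]
ee_rot: [0.054, 0.999, 0.0, 0.0]
force: [0.3, -0.5, -1.1]
opening: 0.0853
finger_force: 0.0
```

Run:
```python
from h import *
c=wcam(); save(c,"w8.png",None,1.5); np.savez("w8.npz",**{k:np.array(v) for k,v in c.items()})
x=np.array([np.cos(-.108),np.sin(-.108)]);y=np.array([-x[1],x[0]]);o=np.array([.671,-.107])
for a,b,z in[(.048,0,.012),(-.048,0,.012),(-.035,.02,.016),(-.035,-.02,.016),(.027,.02,.016),(.027,-.02,.016)]: print(a,b,(px(c,[*(o+a*x+b*y),z])*1.5).round(0))
```

```text
t 29.75 pos [ 0.6661 -0.106   0.1321] closing deg 83.8 J6 -1.8
0.048 0 [381. 364.]
-0.048 0 [381. 199.]
-0.035 0.02 [419. 224.]
-0.035 -0.02 [343. 224.]
0.027 0.02 [416. 333.]
0.027 -0.02 [346. 333.]
```

View pics/w8.png

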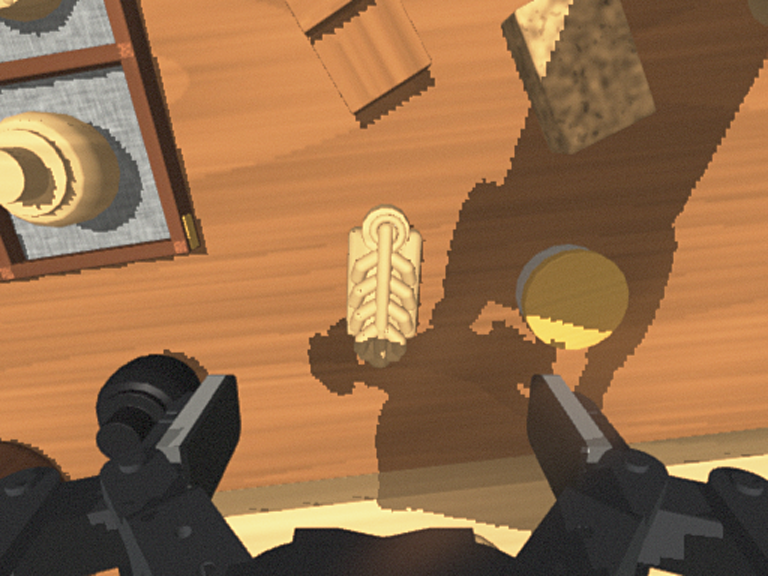

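Leaf eye end (387,205), tip (380,367), sides 348..422: about 1–2 mm and −1.7° off prediction. Adjust, approach with a narrower opening because of the tin at (516,300).

Emit:
{"method": "jog_arm", "body": {
  "targets": [
    {"dx":0.002,"dy":0.0015,"dz":0,"spin":-0.03,"gripper":0.25},
    {"dx":0,"dy":0,"dz":-0.03,"spin":0,"gripper":0.25},
    {"dx":0,"dy":0,"dz":-0.035,"spin":0,"gripper":0.25},
    {"dx":0,"dy":0,"dz":-0.035,"spin":0,"gripper":0.25},
    {"dx":0,"dy":0,"dz":-0.021,"spin":0,"gripper":0.25},
    {"dx":0,"dy":0,"dz":-0.01,"spin":0,"gripper":0.25},
    {"dx":0,"dy":0,"dz":0,"spin":0,"gripper":0.25},
    {"dx":0,"dy":0,"dz":0,"spin":0,"gripper":0.4}
  ]
}}

```text
time: 30.8
tool_pos: [0.6694, -0.1055, 0.002]
ee_rot: [0.069, 0.998, -0.0, 0.001]
force: [-0.2, 0.7, -0.6]
opening: 0.0512
finger_force: 0.0
```

Emit:
{"method": "jog_arm", "body": {
  "targets": [
    {"dx":0,"dy":0,"dz":0,"spin":0,"gripper":0.5},
    {"dx":0,"dy":0,"dz":0,"spin":0,"gripper":1},
    {"dx":0,"dy":0,"dz":0,"spin":0,"gripper":1},
    {"dx":0,"dy":0,"dz":0,"spin":0,"gripper":1},
    {"dx":0,"dy":0,"dz":0,"spin":0,"gripper":1}
  ],
  "force": 30
}}

```text
time: 31.42
tool_pos: [0.6692, -0.1055, 0.0017]
ee_rot: [0.069, 0.998, -0.0, 0.001]
force: [-1.2, 0.4, 5.8]
opening: 0.0393
finger_force: 32.1
```

Emit:
{"method": "jog_arm", "body": {
  "targets": [
    {"dx":0,"dy":0,"dz":0.015,"spin":0,"gripper":1},
    {"dx":0,"dy":0,"dz":0.025,"spin":0,"gripper":1},
    {"dx":0,"dy":0,"dz":0.03,"spin":0.015,"gripper":1},
    {"dx":-0.003,"dy":0.02,"dz":0.02,"spin":0,"gripper":1},
    {"dx":-0.007,"dy":0.04,"dz":0.005,"spin":0,"gripper":1},
    {"dx":-0.007,"dy":0.04,"dz":0,"spin":0,"gripper":1},
    {"dx":-0.007,"dy":0.04,"dz":0,"spin":0,"gripper":1},
    {"dx":-0.007,"dy":0.04,"dz":0,"spin":0,"gripper":1}
  ]
}}

```text
time: 32.42
tool_pos: [0.6367, 0.0761, 0.0958]
ee_rot: [0.061, 0.998, 0.0, 0.0]
force: [0.6, -0.5, -0.9]
opening: 0.0388
finger_force: 31.4
```

Emit:
{"method": "jog_arm", "body": {
  "targets": [
    {"dx":-0.007,"dy":0.04,"dz":0,"spin":0,"gripper":1},
    {"dx":-0.007,"dy":0.04,"dz":0,"spin":0,"gripper":1},
    {"dx":-0.007,"dy":0.04,"dz":0,"spin":0,"gripper":1},
    {"dx":-0.007,"dy":0.04,"dz":0,"spin":0,"gripper":1},
    {"dx":-0.007,"dy":0.04,"dz":0,"spin":0,"gripper":1},
    {"dx":-0.006,"dy":0.025,"dz":0,"spin":0,"gripper":1},
    {"dx":0,"dy":0,"dz":0,"spin":0,"gripper":1},
    {"dx":0,"dy":0,"dz":0,"spin":0,"gripper":1}
  ]
}}

```text
time: 33.42
tool_pos: [0.5963, 0.2992, 0.0955]
ee_rot: [0.061, 0.998, -0.0, 0.0]
force: [0.7, -0.4, -1.0]
opening: 0.0392
finger_force: 31.4
```

Emit:
{"method": "jog_arm", "body": {
  "targets": [
    {"dx":0,"dy":0,"dz":-0.025,"spin":0,"gripper":1},
    {"dx":0,"dy":0,"dz":-0.03,"spin":0,"gripper":1},
    {"dx":0,"dy":0,"dz":-0.02,"spin":0,"gripper":1},
    {"dx":0,"dy":0,"dz":-0.01,"spin":0,"gripper":1},
    {"dx":0,"dy":0,"dz":-0.002,"spin":0,"gripper":1},
    {"dx":0,"dy":0,"dz":-0.001,"spin":0,"gripper":1},
    {"dx":0,"dy":0,"dz":0,"spin":0,"gripper":1}
  ]
}}

```text
time: 34.3
tool_pos: [0.5969, 0.3001, 0.0083]
ee_rot: [0.061, 0.998, 0.0, 0.001]
force: [-0.1, 0.8, -0.6]
opening: 0.0395
finger_force: 31.4
```

Emit:
{"method": "jog_arm", "body": {
  "targets": [
    {"dx":0,"dy":0,"dz":-0.001,"spin":0,"gripper":1},
    {"dx":0,"dy":0,"dz":0,"spin":0,"gripper":1},
    {"dx":0,"dy":0,"dz":0,"spin":0,"gripper":1}
  ]
}}

```text
time: 34.67
tool_pos: [0.5969, 0.3002, 0.0077]
ee_rot: [0.061, 0.998, 0.0, 0.001]
force: [-2.0, -0.7, 5.8]
opening: 0.0393
finger_force: 32.1
```

Contact. Release partway, rise, and swing clear for a final look.

Emit:
{"method": "jog_arm", "body": {
  "targets": [
    {"dx":0,"dy":0,"dz":0,"spin":0,"gripper":0.45},
    {"dx":0,"dy":0,"dz":0,"spin":0,"gripper":0.4},
    {"dx":0,"dy":0,"dz":0,"spin":0,"gripper":0.4},
    {"dx":0,"dy":0,"dz":0.02,"spin":0,"gripper":0.4},
    {"dx":0,"dy":0,"dz":0.045,"spin":0,"gripper":0.4},
    {"dx":0,"dy":0,"dz":0.055,"spin":0,"gripper":0.4},
    {"dx":-0.02,"dy":-0.04,"dz":0.02,"spin":0,"gripper":0.2},
    {"dx":-0.03,"dy":-0.05,"dz":0,"spin":0,"gripper":0.2}
  ]
}}

```text
time: 35.67
tool_pos: [0.5485, 0.2097, 0.1512]
ee_rot: [0.061, 0.998, 0.001, 0.004]
force: [0.4, -1.7, -0.3]
opening: 0.0685
finger_force: 0.0
```

Emit:
{"method": "jog_arm", "body": {
  "targets": [
    {"dx":-0.03,"dy":-0.04,"dz":0,"spin":0,"gripper":0.2},
    {"dx":-0.03,"dy":-0.04,"dz":0,"spin":0,"gripper":0.2},
    {"dx":-0.02,"dy":-0.04,"dz":0,"spin":0,"gripper":0.2},
    {"dx":-0.02,"dy":-0.04,"dz":0,"spin":0,"gripper":0.2},
    {"dx":-0.02,"dy":-0.03,"dz":0,"spin":0,"gripper":0.2},
    {"dx":0,"dy":0,"dz":0,"spin":0,"gripper":0.2},
    {"dx":0,"dy":0,"dz":0,"spin":0,"gripper":0.2}
  ]
}}

```text
time: 36.55
tool_pos: [0.427, 0.02, 0.1474]
ee_rot: [0.062, 0.998, 0.0, 0.001]
force: [-0.0, -0.8, 0.2]
opening: 0.0684
finger_force: 0.0
```

Run:
```python
from h import *
c=robot.read_camera("top")
im=c["pixels"][:,:,::-1]
a=cv2.resize(im[100:250,70:190],None,fx=3.3,fy=3.3,interpolation=cv2.INTER_CUBIC); s=robot.read_camera("scene")["pixels"][:,:,::-1]
b=cv2.resize(s[100:250,120:240],None,fx=3.3,fy=3.3,interpolation=cv2.INTER_CUBIC)
cv2.imwrite("pics/fin.png",np.hstack([a,b]))
```

```text
(no output)
```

View pics/fin.png

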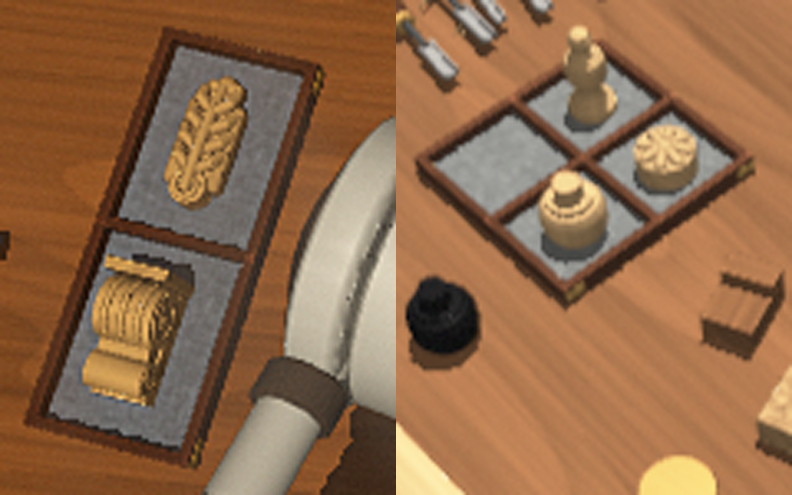

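Leaf and corbel each sit in a long-tray compartment; the finial (knob (579,38), foot (592,105)) needs a check for lean.

Run:
```python
from h import *
s=dict(np.load("scene.npz"));t=dict(np.load("top.npz"))
for z in(.01,.096):
    print((px(s,(.498,-.360,z))-[120,100])*3.3+[396,0],(px(t,(.498,-.360,z))-[330,130])*4)
print("tri knob",tri(t,(330+463/4,130+366/4),s,(120+(579-396)/3.3,100+36/3.3)))
```

```text
[592.68216618 103.26585169] [384.72352809 382.11176744]
[577.45421036  28.99920988] [464.2626445  361.32638845]
tri knob [ 0.49698474 -0.36336664  0.08592753]
```

The projected knob and foot match the images, so the finial is upright. Handing in.

```bash
python3 -c "
from bench import robot
print(robot.close_job())"
```

```text
the job is handed in; nothing more can be done
None
```

Job handed in after about 37 s of robot time: the finial, bun foot and large rosette are in the square tray, and the corbel and acanthus leaf are in the long tray. Each has its own compartment and is released, and the small rosette and look-alikes were not touched.

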